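Cock the spring bail of a nut-cracking tester

TASK

Make the nut-cracking tester ready for the next nut: draw its sprung bail slowly back from the anvil until the hair-light catch takes it, then let go so that the bail stays cocked. Never let the bail fly forward, and leave the other things on the bench where they are.

Things in the scene. Friction and masses are not known exactly. Their poses are not given: they have to be found in the camera images.
- tester: The nut-cracking tester: dark steel base plate 360 x 150 x 12 mm screwed to the bench, two grey cheeks 66 mm either side of the middle, a steel anvil block on the +x side, a catch on a grey carriage on the -x side. Origin on the bench below the hinge axis of the bail. +x level towards the anvil, y along the hinge, z up. The bail swings in the x-z plane.
- pivot (a point): Middle of the bail's hinge axis, 50 mm above the bench; axes as the tester. The bail is a steel U of 10 mm rod, 104 mm wide; 85 mm from the hinge it has a 10 mm cross rod, the only part that goes under the lip of the catch. Its spring always pulls it to the anvil: about 2.5 N at the sleeve at the start, about 6 N upright.
- grip (a point): Middle of the bail's far bar, 190 mm from the hinge axis: a round black rubber sleeve, 16 mm diameter, 76 mm long along the tester's y, free on all sides (next piece of the bail: a hammer 65 mm nearer the hinge). This is where to take the bail.
- bail (a joint): Bail angle, rad. 0 = at rest over the anvil, leaning 1.22 rad from upright to +x; 1.22 = upright; grows as it is drawn back to -x; stop at 1.75. Hooked, it rests at some angle between 1.05 and 1.36, to be found by feel. It must be drawn about 0.06 rad past that angle for the lip to drop; eased back, it then stops there and the spring's pull leaves the hand.
- catch_zone (a point): 135 mm above the hinge's foot: middle of the range where the lip can take the cross rod; the carriage, and so the lip, stands up to 12.5 mm before or behind it along x, set anew each time. The catch is a level 24 mm wide steel plate, top 153 mm above the bench, with a turned-down lip at its +x end, a dark counterweight behind, on a post 55 mm behind the lip.
- catch_foot (a point): Point on the base below the catch's post (mean place). The catch lies closed by its own slight weight; its lift is too light to feel. If the bail is drawn more than about 0.14 rad past the hooked angle, or faster than about 130 mm/s at the sleeve near the catch, the cross rod knocks the catch over backwards; it stays so and holds nothing.
- brush: Bystander: hand brush, 170 mm, lying beside the tester; origin under its middle.
- sample_bowl: Bystander: steel bowl of nuts, 100 mm wide, 45 mm high; origin under its middle.
- weight: Bystander: brass test weight with a knob, 50 mm wide, 70 mm high; origin under its middle.
- jar: Bystander: clear jar, 72 mm wide, 100 mm high; origin under its middle.
- scraper: Bystander: flat scraper, 200 mm, lying; origin under its middle.
- mug: Bystander: white mug, 80 mm wide, 90 mm high; origin under its middle.
- parts_tray: Bystander: aluminium tray of nuts, 130 x 190 x 35 mm; origin under its middle.

How it is judged:
By the outcome, as a careful person would: the job done as asked, in the order asked, and still so for the second after the job is handed in, with the robot touching nothing.
It also fails if it takes over 72 s, if anything falls off the work surface, if the arm or the gripper's body presses on something with over 40 N, if the wrist force passes 120 N, or if a joint passes its speed limit or range.

ROBOT

A 7-joint arm with a two-finger parallel gripper is mounted at the origin on the work surface. World frame = base frame: x ahead of the robot, y to its left, z up, the work surface at z = 0. Lengths are in m, angles in rad, forces in N, time in s.
With the tool pointing down it reaches from about 0.35 to 0.9 m from the base axis. Payload 8.1 kg.
Tool frame: the origin (TCP) lies midway between the tips of the shut fingers; the grasp point (between the pads) lies 19 mm behind it; z points along the fingers, x is the direction in which the jaws open and shut, and the axes are right-handed (so a half turn about z gives the same grasp; the last joint's range is limited). The gripper opens to 92 mm and grips with 3 to 60 N. Pads are 19 mm wide; open, the fingers measure 130 mm over their backs; the gripper's body (75 mm by 190 mm) begins 47 mm behind the grasp point.
Start: joints at [-1.313, 0.434, 0.025, 1.573, -0.012, 1.134, -0.075], TCP at [0.221, 0.585, 0.227] pointing down, gripper open.
Joint ranges: [-2.62, 2.62], [-0.44, 2.09], [-1.27, 1.32], [0.08, 2.57], [-1.32, 4.46], [0.12, 2], [-2.74, 2.74]. Speed limits (rad/s): [2.22, 2.22, 3.01, 3.01, 3.14, 3.14, 3.14].

INTERFACE

Orientations are given as a rotation vector (axis times angle).
In Python, from cell import arm gives the robot as it stands. The module is installed in compiled form; this text tells all that it offers.
- The arm moves only by the tool play_rows, never from a script. Its argument "motion" is a list of rows, each a list of 7 numbers: the gripper's target within -1 to 1 (fully open at 1, half-way at 0, shut at -1), then the shift along the tool's x, y, z in mm, then the turn, a rotation vector about the tool's x, y, z in rad. In form: [[claw, tx, ty, tz, ax, ay, az], ...]. A call has 1 to 10 rows; each row is the pose to reach, as a shift and turn from the pose measured when the call began, along the tool's axes at that moment; what a row does not reach only later rows make up. A row lasts 1/10 s, in which the tool goes at most 50 mm and 8.59 degrees, less where a joint would pass 70% of its speed; a pose out of reach is approached as far as the arm can. A call with a gripper value outside its range is refused whole. The fingers move at their own pace and stop on an object; "force" is the grip in N (left out, the last holds). Time passes only in rows, so rows that repeat a pose let the fingers close. It gives the time, the measured TCP pose, the force and the opening at its end, in the units of the state.
- arm.observe(): the state, without advancing time (a new reading comes with each control period).
- arm.get_image(name): name is "scene" or "top" or "wrist"; returns a dict with "img" (420x560x3 uint8, blue, green, red), "depth" (420x560 float32, m along the optical axis (not along the pixel's ray), 0 where there is no reading), "K" (3x3 intrinsics, pixels), "rvec" (rotation vector, rad) and "tvec" (3), from world to camera coordinates, as OpenCV has them. Camera axes: x right, y down, z forward; pixel columns grow to the right and rows downward; lengths in m; the calibration is good to about 2 mm. A picture is of the moment at which its call begins.
- arm.sign_off(): hands the job in, once; it reports no verdict.
Trained networks look in a picture, given as the dict that the camera call returned (one of the last four; its "shot" number tells which), for a name from the list of things; names that differ only in an ending like _2 or _b are one class to them, and where a whole thing is asked for, a point or a joint stands for the part that bears it (a point fixed in the world has none). Each returns a list of dicts, best first, with "score" (0 to 1); they miss things now and then, are a little off and sometimes report something else, mostly with a low value. They report only what shows in the picture. A call takes as long as a camera call.
- arm.look_for(picture, query): "box" ([left, top, width, height] as shares, 0 to 1, of the picture: columns of its width, rows of its height, round what is visible of it).
The state is a dict: "clock": time; "joints": joint angles; "dq": joint speeds; "joint_efforts": joint torques, N m; "position": TCP position; "ee_rot": TCP orientation; "force": force on the tool from outside, world axes, zero at the start; "ft_torque": the same for the moment, N m; "width": opening from 0.0 (shut) to 1.0 (fully open).
Only numpy, scipy, OpenCV 4.12 (cv2) and the standard library are available. Lean on these libraries where they do the work, as an engineer would, in place of code of your own. Each camera call takes 0.05 s, during which the arm holds its last target. There are 200 camera calls.

## Working session

There is one attempt and no reset: what is moved stays moved. The work goes in short steps, Python scripts to look and compute and a tool call to move; the robot and the scene stay as the last step left them, time stands still between calls to the robot, and variables do not carry over. Pictures are saved under pics/ and viewed, on a budget of 10 in all, crops included, one or two more only if the job needs it, and the job is handed in when it is done.

Besides the shell and the picture viewer there is one more tool, called after ">>>" in YAML: its name, and indented under it one key for each argument. play_rows: Moves the arm, as the interface text tells. Its arguments: {"type":"object","properties":{"motion":{"type":"array"},"force":{"type":"number"}},"required":["motion"]}

```bash
mkdir -p pics; cat > h.py <<'E'
import numpy as np, cv2
from scipy.spatial.transform import Rotation as R
from cell import arm
def cloud(p):
    K=p["K"];d=p["depth"];v,u=np.mgrid[:420,:560]
    c=np.stack([(u-K[0,2])/K[0,0]*d,(v-K[1,2])/K[1,1]*d,d],-1)
    M=R.from_rotvec(np.ravel(p["rvec"])).as_matrix()
    w=(c-np.ravel(p["tvec"]))@M
    w[d==0]=np.nan
    return w
E
python3 - <<'E'
from h import *
np.set_printoptions(precision=3,suppress=True)
print(arm.observe())
for n in ["scene","top"]:
    p=arm.get_image(n);w=cloud(p)
    cv2.imwrite(f"pics/{n}0.png",p["img"]);np.save(n,w)
    for q in ["tester","grip","bail","catch_foot","mug","jar","parts_tray","sample_bowl","weight","scraper","brush"]:
        for r in arm.look_for(p,q)[:1]:
            b=np.array(r["box"])*[560,420,560,420];x,y,a,c=b.astype(int)
            print(n,q,round(r["score"],2),b.astype(int),np.nanmedian(w[y:y+c+1,x:x+a+1].reshape(-1,3),0), w[y+c//2,x+a//2])
E
```

```text
{'clock': 0.0, 'joints': array([-1.313,  0.435,  0.025,  1.574, -0.012,  1.134, -0.075]), 'dq': array([-0.001,  0.001,  0.   , -0.002,  0.001,  0.003, -0.   ]), 'joint_efforts': array([ -0.   , -66.785,   0.985, -31.448,  -0.061,   0.043,   0.   ]), 'position': array([0.22 , 0.584, 0.226]), 'ee_rot': array([ 2.583,  1.786, -0.002]), 'force': array([-0.227,  0.595, -0.263]), 'ft_torque': array([ 0.071,  0.007, -0.042]), 'width': 0.997600340371329}
scene tester 0.72 [229 170 122  77] [ 0.514 -0.111  0.012] [ 0.476 -0.111  0.011]
scene grip 0.72 [286 174  57  42] [ 0.447 -0.036  0.013] [ 0.5   -0.04   0.095]
scene bail 0.98 [275 171  68  44] [ 0.446 -0.052  0.012] [ 0.39  -0.05   0.003]
scene catch_foot 0.68 [228 169 122  74] [ 0.505 -0.114  0.012] [ 0.465 -0.114  0.01 ]
scene mug 0.69 [424 226  43  45] [0.641 0.339 0.026] [0.68  0.318 0.09 ]
scene jar 0.76 [414 165  26  37] [0.381 0.333 0.045] [0.394 0.324 0.078]
scene parts_tray 0.86 [109 169  74  38] [ 0.417 -0.594  0.007] [ 0.41  -0.598  0.004]
scene sample_bowl 0.85 [312 228  32  24] [0.617 0.007 0.025] [0.602 0.009 0.009]
scene we
[... 401 characters left out ...]
il 0.78 [222 212  72  56] [ 0.495 -0.052  0.012] [ 0.488 -0.055  0.103]
top catch_foot 0.82 [213 194 129  84] [ 0.509 -0.109  0.009] [ 0.51  -0.108  0.016]
top mug 0.87 [114 177  35  36] [0.644 0.338 0.007] [0.651 0.346 0.003]
top jar 0.91 [111 278  34  22] [0.358 0.319 0.089] [0.357 0.317 0.098]
top parts_tray 0.65 [403 239  66  49] [ 0.416 -0.588  0.005] [ 0.418 -0.59   0.   ]
top sample_bowl 0.92 [226 180  28  35] [0.632 0.004 0.018] [0.632 0.003 0.027]
top weight 0.58 [294 175  12  14] [ 0.668 -0.181  0.048] [ 0.664 -0.181  0.07 ]
top scraper 0.63 [371 221  25  61] [ 0.457 -0.431  0.001] [ 0.458 -0.431  0.001]
top brush 0.64 [284 251  52  28] [ 0.42  -0.206  0.003] [ 0.419 -0.206  0.02 ]
```

```bash
python3 - <<'E'
import cv2,numpy as np
a=cv2.imread("pics/top0.png")[160:300,190:360];b=cv2.imread("pics/scene0.png")[150:280,210:380]
a=cv2.resize(a,(680,560),interpolation=3)
cv2.imwrite("pics/a.png",a)
cv2.imwrite("pics/b.png",cv2.resize(b,(680,520),interpolation=3))
E
```

```text
(no output)
```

View pics/a.png

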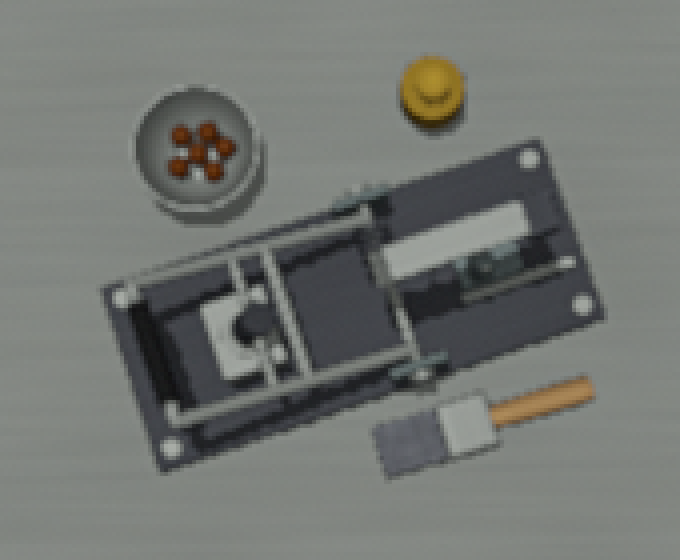

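View pics/b.png

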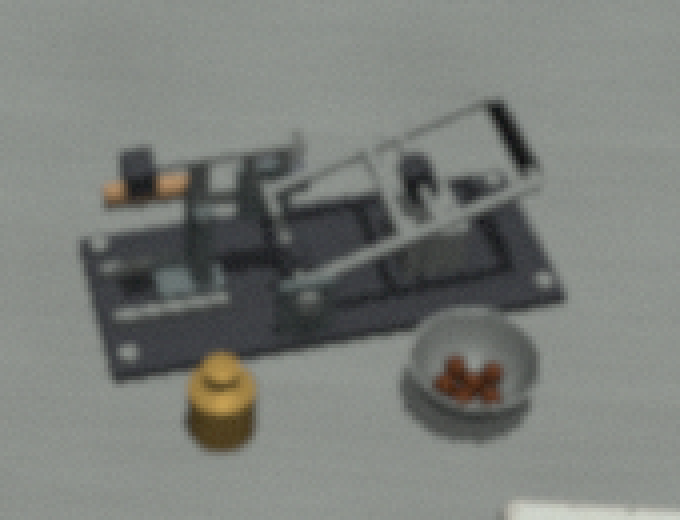

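The top view shows the base with corners at roughly (105,290), (540,140), (605,315) and (160,470) in the crop. The black sleeve is at (155,352), at the left (world +y) end, and the catch carriage is on the right. In the scene view the catch plate, with its dark counterweight, is at (130–300, 140–170).

```bash
cat >> h.py <<'E'
def ray(p,u,v,z):
    K=p["K"];M=R.from_rotvec(np.ravel(p["rvec"])).as_matrix();t=np.ravel(p["tvec"])
    c=-M.T@t; d=M.T@np.linalg.inv(K)@[u,v,1]
    return c+d*(z-c[2])/d[2]
E
python3 - <<'E'
from h import *
np.set_printoptions(precision=4,suppress=True)
p=arm.get_image("top")
c=np.array([ray(p,190+x/4,160+y/4,.012) for x,y in [(105,290),(540,140),(605,315),(160,470)]])
print(c, np.linalg.norm(c-np.roll(c,-1,0),axis=1))
ax=(c[0]-c[1])+(c[3]-c[2]); yaw=np.arctan2(ax[1],ax[0]); print("yaw",yaw,"centre",c.mean(0))
ex=np.array([np.cos(yaw),np.sin(yaw),0]);ey=np.array([-ex[1],ex[0],0])
s=np.mean([ray(p,190+x/4,160+y/4,.115) for x,y in [(135,305),(178,405)]],0);print("sleeve",s, "pivot by sleeve",s-.1784*ex)
# cheeks/hinge pixels
for x,y in [(372,215),(412,362)]: print("hinge end",ray(p,190+x/4,160+y/4,.05))
piv=s-.1784*ex
for n in ["top","scene"]:
    w=np.load(n+".npy").reshape(-1,3);r=w-piv;l=np.stack([r@ex,r@ey,w[:,2]],1)
    m=(l[:,2]>.14)&(l[:,2]<.17)&(abs(l[:,1])<.09)&(l[:,0]<.05)&(l[:,0]>-.2)
    print(n,m.sum(),np.nanpercentile(l[m],[0,5,50,95,100],axis=0) if m.any() else 0)
    m=(l[:,2]>.10)&(l[:,2]<.13)&(abs(l[:,1])<.06)&(l[:,0]>.155)&(l[:,0]<.21)
    print(m.sum(),np.nanmedian(l[m],0))
E
```

```text
[[ 0.5253  0.078   0.012 ]
 [ 0.6349 -0.2592  0.012 ]
 [ 0.4975 -0.3038  0.012 ]
 [ 0.3875  0.0363  0.012 ]] [0.3545 0.1445 0.3575 0.144 ]
yaw 1.8842954503617024 centre [ 0.5113 -0.1121  0.012 ]
sleeve [0.464  0.0273 0.115 ] pivot by sleeve [ 0.519  -0.1424  0.115 ]
hinge end [ 0.5724 -0.1279  0.05  ]
hinge end [ 0.4611 -0.1551  0.05  ]
top 426 [[-0.1206 -0.0172  0.1402]
 [-0.1142 -0.0135  0.1456]
 [-0.0564 -0.002   0.1508]
 [ 0.0044  0.0096  0.1564]
 [ 0.0142  0.0132  0.1585]]
247 [ 0.178  -0.0007  0.118 ]
scene 358 [[-0.1198 -0.0205  0.1402]
 [-0.1151 -0.0179  0.1429]
 [-0.0576 -0.0073  0.1522]
 [ 0.0073  0.0083  0.1556]
 [ 0.0153  0.0131  0.1574]]
169 [ 0.1773 -0.0088  0.1198]
```

```bash
cat >> h.py <<'E'
yaw=1.8843; ex=np.array([np.cos(yaw),np.sin(yaw),0]);ey=np.array([-ex[1],ex[0],0])
Rt=np.stack([-ex,ey,[0,0,-1]],1)   # tool x = -tester x, pointing down
if np.linalg.det(Rt)<0: Rt[:,1]*=-1
def delta(pos,Rg=Rt):
    s=arm.observe();R0=R.from_rotvec(s["ee_rot"]).as_matrix()
    return 1000*R0.T@(np.array(pos)-s["position"]), R.from_matrix(R0.T@Rg).as_rotvec()
E
python3 - <<'E'
from h import *
print(Rt,np.linalg.det(Rt)); print(delta([.464,.027,.215]))
E
```

```text
[[ 0.30839342 -0.9512589   0.        ]
 [-0.9512589  -0.30839342  0.        ]
 [-0.          0.         -1.        ]] 0.9999999999999999
(array([-435.88703013,  424.60955037,   11.73697383]), array([-4.98736477e-06, -1.32987074e-05,  2.46716645e+00]))
```

>>> play_rows:
  motion:
    - [0,-436,425,12,0,0,2.467]
    - [0,-436,425,12,0,0,2.467]
    - [0,-436,425,12,0,0,2.467]
    - [0,-436,425,12,0,0,2.467]
    - [0,-436,425,12,0,0,2.467]
    - [0,-436,425,12,0,0,2.467]
    - [0,-436,425,12,0,0,2.467]
    - [0,-436,425,12,0,0,2.467]
    - [0,-436,425,12,0,0,2.467]
    - [0,-436,425,12,0,0,2.467]
  force: 20

```text
clock: 2.25
position: [0.4213, 0.1248, 0.2173]
ee_rot: [-3.106, 0.463, -0.001]
force: [0.9, 0.1, -0.5]
width: 0.496
```

```bash
python3 - <<'E'
from h import *
print(arm.observe()); print(delta([.464,.027,.215]))
E
```

```text
{'clock': 2.25, 'joints': array([-0.85997558,  0.13468491,  0.51258435,  2.0450736 , -0.08014319,
        0.97922579, -0.60250358]), 'dq': array([ 0.65883596,  0.09583932,  0.59294333, -0.03473184, -0.13383844,
       -0.02067276, -0.17417007]), 'joint_efforts': array([ -5.12101293, -38.07499409,   0.44599727, -26.85159624,
         0.34721277,   0.46175402,   0.24019877]), 'position': array([0.4212677 , 0.12484746, 0.21725514]), 'ee_rot': array([-3.10616376e+00,  4.62956377e-01, -1.24984830e-03]), 'force': array([ 0.87857033,  0.12212995, -0.47755448]), 'ft_torque': array([-0.0498608 , -0.03518913,  0.02480438]), 'width': 0.49618786324934533}
(array([69.40703077, 81.13623823,  2.19913778]), array([-1.42631781e-03,  1.39531064e-05,  9.61381969e-01]))
```

>>> play_rows:
  motion:
    - [0,70,81,2,0,0,0.961]
    - [0,70,81,2,0,0,0.961]
    - [0,70,81,2,0,0,0.961]
    - [0,70,81,2,0,0,0.961]
    - [0,70,81,2,0,0,0.961]
    - [0,70,81,2,0,0,0.961]
    - [0,70,81,2,0,0,0.961]
    - [0,70,81,2,0,0,0.961]
    - [0,70,81,2,0,0,0.961]

```text
clock: 3.15
position: [0.4646, 0.0271, 0.2153]
ee_rot: [-2.542, 1.843, -0.0]
force: [1.0, 0.3, -0.1]
width: 0.502
```

```bash
python3 - <<'E'
from h import *
np.set_printoptions(precision=4,suppress=True)
print(arm.observe()["joints"],arm.observe()["position"])
p=arm.get_image("wrist");cv2.imwrite("pics/w1.png",p["img"]);w=cloud(p);np.save("w1",w)
print(p["K"][0,0],-R.from_rotvec(np.ravel(p["rvec"])).as_matrix().T@np.ravel(p["tvec"]))
print(arm.look_for(p,"grip"))
E
```

```text
[-0.7978  0.2064  0.752   2.0058 -0.1696  0.9895 -1.2173] [0.4646 0.0271 0.2153]
357.72130479340785 [0.5282 0.0469 0.3739]
[{'box': [0.4839, 0.3031, 0.3968, 0.3517], 'score': 0.58}]
```

View pics/w1.png

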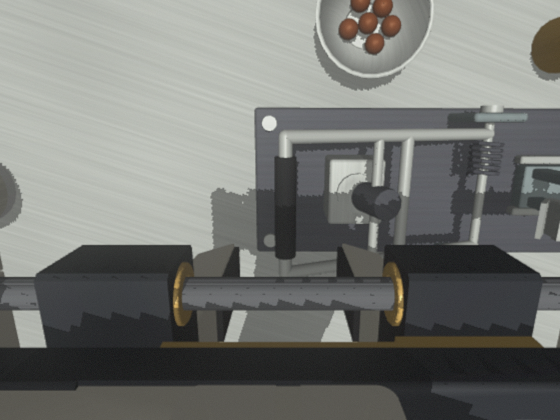

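The wrist view shows the black sleeve at columns 275–296, rows 156–258, between the finger columns. The base edges are parallel to the image, so the yaw is good. The hinge axle is near column 480–492.

```bash
python3 - <<'E'
from h import *
np.set_printoptions(precision=4,suppress=True)
p=arm.get_image("wrist");w=np.load("w1.npy")
s=np.mean([ray(p,286,156,.117),ray(p,285,258,.117)],0);print("sleeve",s,ray(p,286,156,.117)-ray(p,285,258,.117))
print("depth pts",np.nanmedian(w[165:250,281:291].reshape(-1,3),0))
h=ray(p,490,108,.05);hz=w[100:118,484:496].reshape(-1,3);print("hinge",h,np.nanmedian(hz,0))
print("hinge dist along ex",(s-h)@ex)
print(delta([s[0],s[1],.097]))
E
```

```text
sleeve [0.4652 0.0285 0.117 ] [0.0743 0.0234 0.    ]
depth pts [0.4681 0.0293 0.1233]
hinge [ 0.5902 -0.1174  0.05  ] [ 0.5883 -0.1142  0.0573]
hinge dist along ex 0.17727590274607394
(array([ -1.1286,  -0.9132, 118.2591]), array([-0.0013,  0.0007,  0.0018]))
```

>>> play_rows:
  motion:
    - [0,-1,-1,40,0,0,0]
    - [0,-1,-1,80,0,0,0]
    - [0,-1,-1,105,0,0,0]
    - [0,-1,-1,118,0,0,0]
    - [0,-1,-1,118,0,0,0]
    - [-1,-1,-1,118,0,0,0]
    - [-1,-1,-1,118,0,0,0]
    - [-1,-1,-1,118,0,0,0]
    - [-1,-1,-1,118,0,0,0]
    - [-1,-1,-1,118,0,0,0]
  force: 20

```text
clock: 4.3
position: [0.4655, 0.0296, 0.0978]
ee_rot: [-2.541, 1.842, 0.001]
force: [0.1, 5.9, 3.9]
width: 0.167
```

```bash
cat >> h.py <<'E'
piv=np.array([.5204,-.1412,.05])
def st():
    s=arm.observe();R0=R.from_rotvec(s["ee_rot"]).as_matrix()
    g=s["position"]-.019*R0[:,2]-piv; x,z=g@ex,g[2]; th=1.22-np.arctan2(x,z)
    c=1.22-th; tang=np.array([-np.cos(c),np.sin(c)]); F=np.array([s["force"]@ex,s["force"][2]])
    print(f"t {s['clock']:.2f} th {th:.3f} r {np.hypot(x,z):.4f} y {g@ey:.4f} F tang {F@tang:.1f} rad {F@[np.sin(c),np.cos(c)]:.1f} y {s['force']@ey:.1f} w {s['width']*92:.1f}")
    return s,g,th
def arc(ths,r=.190,tilt=None):
    "tool-frame shifts (mm) for grasp to bail angles, orientation kept"
    s,g,th=st();R0=R.from_rotvec(s["ee_rot"]).as_matrix()
    for t in ths:
        c=1.22-t; q=r*np.sin(c)*ex+r*np.cos(c)*np.array([0,0,1])+(g@ey)*ey
        print(round(t,3),np.round(1000*R0.T@(q-g),1))
E
python3 - <<'E'
from h import *
arc(np.arange(.0,.41,.04))
E
```

```text
t 4.30 th 0.006 r 0.1914 y -0.0004 F tang 1.7 rad 6.7 y -1.9 w 15.4
0.0 [0.9 0.  1.5]
0.04 [ 3.7 -0.  -5.6]
0.08 [  6.7  -0.  -12.6]
0.12 [ 10.   -0.  -19.4]
0.16 [ 13.5  -0.  -26.2]
0.2 [ 17.4  -0.  -32.7]
0.24 [ 21.5  -0.  -39.1]
0.28 [ 25.8  -0.  -45.4]
0.32 [ 30.4  -0.  -51.4]
0.36 [ 35.2  -0.  -57.3]
0.4 [ 40.3  -0.  -63. ]
```

```bash
echo 'piv=piv+.002*ex' >> h.py; python3 - <<'E'
from h import *
arc(np.arange(.0,.33,.04))
E
```

```text
t 4.30 th 0.009 r 0.1895 y -0.0004 F tang 1.7 rad 6.7 y -1.9 w 15.4
0.0 [-1.1  0.   1.5]
0.04 [ 1.7 -0.  -5.6]
0.08 [  4.7  -0.  -12.6]
0.12 [  8.   -0.  -19.4]
0.16 [ 11.5  -0.  -26.2]
0.2 [ 15.4  -0.  -32.7]
0.24 [ 19.5  -0.  -39.1]
0.28 [ 23.8  -0.  -45.4]
0.32 [ 28.4  -0.  -51.4]
```

>>> play_rows:
  motion:
    - [-1,0.5,0,-2,0,0,0]
    - [-1,1.7,0,-5.6,0,0,0]
    - [-1,3.2,0,-9,0,0,0]
    - [-1,4.7,0,-12.6,0,0,0]
    - [-1,8,0,-19.4,0,0,0]
    - [-1,11.5,0,-26.2,0,0,0]
    - [-1,15.4,0,-32.7,0,0,0]
    - [-1,19.5,0,-39.1,0,0,0]
    - [-1,19.5,0,-39.1,0,0,0]

```text
clock: 5.2
position: [0.4713, 0.0115, 0.1378]
ee_rot: [-2.54, 1.841, 0.003]
force: [-0.9, 5.8, -3.6]
width: 0.164
```

```bash
python3 - <<'E'
from h import *
arc(np.arange(.24,.61,.04))
E
```

```text
t 5.20 th 0.243 r 0.1910 y -0.0004 F tang -6.2 rad 2.8 y -1.0 w 15.0
0.24 [0.5 0.  1. ]
0.28 [ 4.9  0.  -5.2]
0.32 [  9.4  -0.  -11.3]
0.36 [ 14.3  -0.  -17.2]
0.4 [ 19.3  -0.  -22.9]
0.44 [ 24.6  -0.  -28.3]
0.48 [ 30.1   0.  -33.6]
0.52 [ 35.8   0.  -38.6]
0.56 [ 41.7   0.  -43.4]
0.6 [ 47.7   0.  -48. ]
```

>>> play_rows:
  motion:
    - [-1,4.5,0,-5.2,0,0,0]
    - [-1,9,0,-11.3,0,0,0]
    - [-1,14,0,-17.2,0,0,0]
    - [-1,19,0,-23,0,0,0]
    - [-1,24.5,0,-28.5,0,0,0]
    - [-1,30,0,-34,0,0,0]
    - [-1,35.5,0,-39,0,0,0]
    - [-1,41.5,0,-43.5,0,0,0]
    - [-1,47.5,0,-48,0,0,0]
    - [-1,47.5,0,-48,0,0,0]

```text
clock: 6.2
position: [0.4849, -0.03, 0.1872]
ee_rot: [-2.539, 1.835, 0.013]
force: [-9.8, 19.6, 18.6]
width: 0.163
```

```bash
python3 - <<'E'
from h import *
arc(np.arange(.6,.91,.03))
E
```

```text
t 6.20 th 0.587 r 0.1936 y -0.0005 F tang -6.5 rad 27.8 y 3.3 w 15.0
0.6 [4.1 0.  1.5]
0.63 [ 8.7  0.  -1.8]
0.66 [13.5  0.1 -5. ]
0.69 [18.3  0.1 -8. ]
0.72 [ 23.3   0.1 -10.8]
0.75 [ 28.3   0.1 -13.6]
0.78 [ 33.4   0.1 -16.1]
0.81 [ 38.5   0.2 -18.5]
0.84 [ 43.8   0.2 -20.8]
0.87 [ 49.1   0.2 -22.9]
0.9 [ 54.4   0.2 -24.8]
```

```bash
echo 'piv=piv-.0025*ex+np.array([0,0,.005])' >> h.py; python3 - <<'E'
from h import *
arc(np.arange(.56,.81,.03),r=.191)
E
```

```text
t 6.20 th 0.561 r 0.1911 y -0.0005 F tang -5.8 rad 28.0 y 3.3 w 15.0
0.56 [-0.1 -0.   0.3]
0.59 [ 4.4  0.  -3.2]
0.62 [ 9.1  0.  -6.6]
0.65 [13.8  0.1 -9.8]
0.68 [ 18.6   0.1 -12.9]
0.71 [ 23.5   0.1 -15.8]
0.74 [ 28.6   0.1 -18.6]
0.77 [ 33.6   0.1 -21.2]
0.8 [ 38.8   0.2 -23.7]
```

>>> play_rows:
  motion:
    - [-1,2,0,-2.5,0,0,0]
    - [-1,6,0,-5.5,0,0,0]
    - [-1,10,0,-8,0,0,0]
    - [-1,14,0,-11,0,0,0]
    - [-1,18.5,0,-14,0,0,0]
    - [-1,23.5,0,-17,0,0,0]
    - [-1,28.5,0,-19.5,0,0,0]
    - [-1,28.5,0,-19.5,0,0,0]
    - [-1,28.5,0,-19.5,0,0,0]

```text
clock: 7.1
position: [0.4933, -0.0566, 0.2068]
ee_rot: [-2.538, 1.835, 0.017]
force: [-2.9, 8.1, 2.1]
width: 0.172
```

```bash
python3 - <<'E'
from h import *
arc(np.arange(.72,.97,.03),r=.191)
p=arm.get_image("wrist");cv2.imwrite("pics/w2.png",p["img"]);np.save("w2",cloud(p))
E
```

```text
t 7.10 th 0.739 r 0.1926 y -0.0002 F tang -6.7 rad 5.9 y 0.3 w 15.8
0.72 [-2.5 -0.   3.2]
0.75 [2.6 0.  0.5]
0.78 [ 7.7  0.  -2.1]
0.81 [12.9  0.1 -4.6]
0.84 [18.1  0.1 -6.8]
0.87 [23.5  0.1 -9. ]
0.9 [ 28.8   0.1 -10.9]
0.93 [ 34.3   0.2 -12.7]
0.96 [ 39.8   0.2 -14.4]
```

View pics/w2.png

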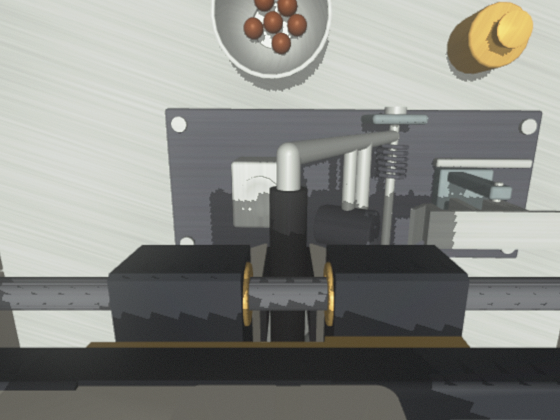

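The wrist view shows the bail corner at (289,150), the hammer at (345,225), and the axle end at (395,110). The catch's +x edge is at column ~425 (top) to 412 (bottom of lip), rows 205–245.

```bash
python3 - <<'E'
from h import *
np.set_printoptions(precision=4,suppress=True)
p=arm.get_image("wrist");w=cloud(p)
p0=piv.copy()
L=lambda q:np.array([(q-p0)@ex,(q-p0)@ey,q[2]])
print("axle",L(ray(p,394.5,108,.05)))
for u,v in [(425,208),(428,208),(412,208),(412,235)]: print("lip top",u,v,L(ray(p,u,v,.153)),L(w[v,u]))
l=np.stack([(w-p0)@ex,(w-p0)@ey,w[...,2]],-1)
for v in (215,225,235): print(v,np.array([l[v,u] for u in range(404,446,4)]))
print("bail corner rod",L(w[150,289]),"arm at hinge side",[L(w[r,c]) for r,c in ((150,310),(145,340),(139,370))])
cv2.imwrite("pics/w3.png",cv2.resize(p["img"][90:260,270:530],(780,510),interpolation=3))
E
```

```text
axle [ 0.0015 -0.0751  0.05  ]
lip top 425 208 [ 0.0061 -0.0141  0.153 ] [ 0.0003 -0.0102  0.1377]
lip top 428 208 [ 0.0043 -0.0141  0.153 ] [-0.0004 -0.011   0.1408]
lip top 412 208 [ 0.014 -0.014  0.153] [ 0.0114 -0.0121  0.1455]
lip top 412 235 [0.0124 0.0033 0.153 ] [0.0112 0.0044 0.1497]
215 [[-0.0266  0.0283  0.0129]
 [-0.0309  0.0285  0.0121]
 [ 0.0118 -0.0082  0.148 ]
 [ 0.0092 -0.0081  0.1475]
 [ 0.0046 -0.0066  0.1419]
 [ 0.0006 -0.0056  0.1381]
 [ 0.0032 -0.0092  0.1514]
 [ 0.0014 -0.0097  0.153 ]
 [-0.0007 -0.0099  0.1537]
 [-0.0033 -0.0098  0.1533]
 [-0.006  -0.0097  0.1528]]
225 [[-0.0273  0.0387  0.0138]
 [-0.0316  0.0388  0.013 ]
 [ 0.0112 -0.0017  0.1479]
 [ 0.0083 -0.0014  0.1469]
 [ 0.004   0.0001  0.1419]
 [ 0.0004  0.0008  0.1394]
 [ 0.0032 -0.0033  0.1531]
 [ 0.0009 -0.0035  0.1535]
 [-0.0018 -0.0033  0.1528]
 [-0.0038 -0.0036  0.1539]
 [-0.0067 -0.0033  0.1527]]
235 [[-0.0283  0.0494  0.0136]
 [ 0.0132  0.0049  0.1482]
 [ 0.0112  0.0044  0.1497]
 [ 0.007   0.0059  0.145 ]
 [ 0.0028  0.0073  0.1406]
 [ 0.0004  0.0071  0.1412]
 [ 0.003   0.0028  0.1543]
 [-0.0002  0.0034  0.1524]
 [-0.0025  0.0032  0.153 ]
 [-0.0053  0.0034  0.1521]
 [-0.0071  0.0029  0.1537]]
bail corner rod [ 0.0883 -0.0545  0.2231] arm at hinge side [array([ 0.0796, -0.0536,  0.2118]), array([ 0.0628, -0.0534,  0.1793]), array([ 0.0373, -0.0538,  0.1301])]
```

View pics/w3.png

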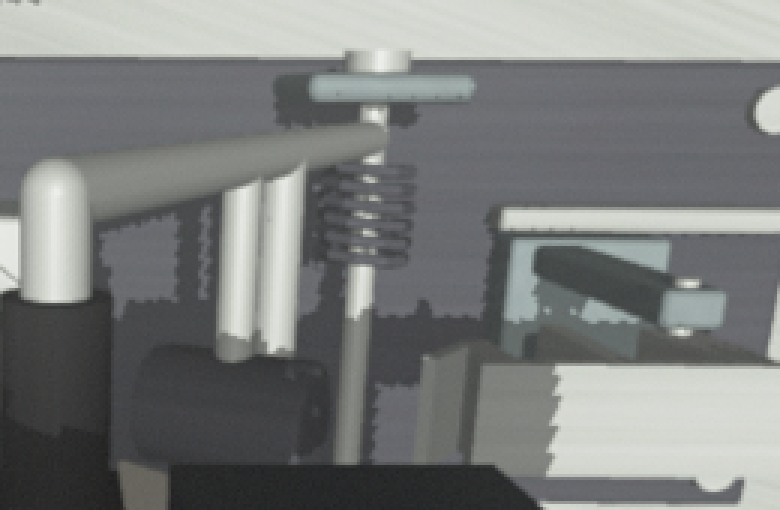

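The enlarged crop shows the lip's ramp from the nose at column ~410 to its bottom at ~428, and the plate's top edge at column 430. That puts the lip's bottom at about x ≈ 0 above the axle. The bail corner gives an angle of 0.742, matching the arm's 0.739.

```bash
python3 - <<'E'
from h import *
arc([.76,.79,.82,.85,.88,.91,.94,.97,1.0],r=.193)
E
```

```text
t 7.20 th 0.739 r 0.1926 y -0.0002 F tang -5.4 rad 6.2 y 1.7 w 15.2
0.76 [ 3.5  0.  -2.3]
0.79 [ 8.7  0.  -4.8]
0.82 [13.9  0.1 -7.2]
0.85 [19.3  0.1 -9.5]
0.88 [ 24.7   0.1 -11.6]
0.91 [ 30.1   0.2 -13.5]
0.94 [ 35.6   0.2 -15.3]
0.97 [ 41.2   0.2 -16.9]
1.0 [ 46.8   0.3 -18.3]
```

>>> play_rows:
  motion:
    - [-1,3.5,0,-2.3,0,0,0]
    - [-1,8.5,0,-4.8,0,0,0]
    - [-1,14,0,-7.2,0,0,0]
    - [-1,19.3,0,-9.5,0,0,0]
    - [-1,24.7,0,-11.6,0,0,0]
    - [-1,30,0,-13.5,0,0,0]
    - [-1,35.5,0,-15.3,0,0,0]
    - [-1,41,0,-16.9,0,0,0]
    - [-1,41,0,-16.9,0,0,0]

```text
clock: 8.1
position: [0.5061, -0.0962, 0.2242]
ee_rot: [-2.537, 1.835, 0.018]
force: [-4.0, 7.2, 7.6]
width: 0.166
```

```bash
python3 - <<'E'
from h import *
arc(np.arange(.98,1.26,.02),r=.193)
E
```

```text
t 8.10 th 0.973 r 0.1940 y -0.0003 F tang -6.0 rad 9.4 y 1.6 w 15.3
0.98 [1.5 0.  0.7]
1.0 [ 5.3  0.  -0.3]
1.02 [ 9.   0.  -1.1]
1.04 [12.8  0.1 -1.9]
1.06 [16.6  0.1 -2.6]
1.08 [20.4  0.1 -3.3]
1.1 [24.2  0.1 -3.8]
1.12 [28.1  0.1 -4.3]
1.14 [31.9  0.2 -4.7]
1.16 [35.7  0.2 -5. ]
1.18 [39.6  0.2 -5.3]
1.2 [43.4  0.2 -5.5]
1.22 [47.3  0.2 -5.6]
1.24 [51.2  0.2 -5.6]
1.26 [55.   0.3 -5.5]
```

>>> play_rows:
  motion:
    - [-1,3.5,0,-1,0,0,0]
    - [-1,7,0,-2,0,0,0]
    - [-1,11,0,-3,0,0,0]
    - [-1,15,0,-3.8,0,0,0]
    - [-1,19,0,-4.5,0,0,0]
    - [-1,23,0,-5.2,0,0,0]
    - [-1,27,0,-5.7,0,0,0]
    - [-1,31,0,-6.2,0,0,0]
    - [-1,31,0,-6.2,0,0,0]

```text
clock: 9.0
position: [0.5158, -0.1262, 0.2307]
ee_rot: [-2.536, 1.835, 0.019]
force: [-2.5, 6.1, 3.1]
width: 0.165
```

```bash
python3 - <<'E'
from h import *
arc([1.04,1.06,1.08,1.1,1.12,1.14,1.16,1.18,1.2],r=.195)
p=arm.get_image("wrist")
cv2.imwrite("pics/w4.png",cv2.resize(p["img"][90:260,230:490],(780,510),interpolation=3))
E
```

```text
t 9.00 th 1.139 r 0.1953 y -0.0002 F tang -6.3 rad 3.6 y 0.5 w 15.2
1.04 [-19.   -0.1   3.1]
1.06 [-15.2  -0.1   2.4]
1.08 [-11.3  -0.    1.8]
1.1 [-7.5 -0.   1.2]
1.12 [-3.6 -0.   0.7]
1.14 [0.3 0.  0.3]
1.16 [ 4.1  0.  -0. ]
1.18 [ 8.   0.  -0.3]
1.2 [11.9  0.1 -0.5]
```

View pics/w4.png

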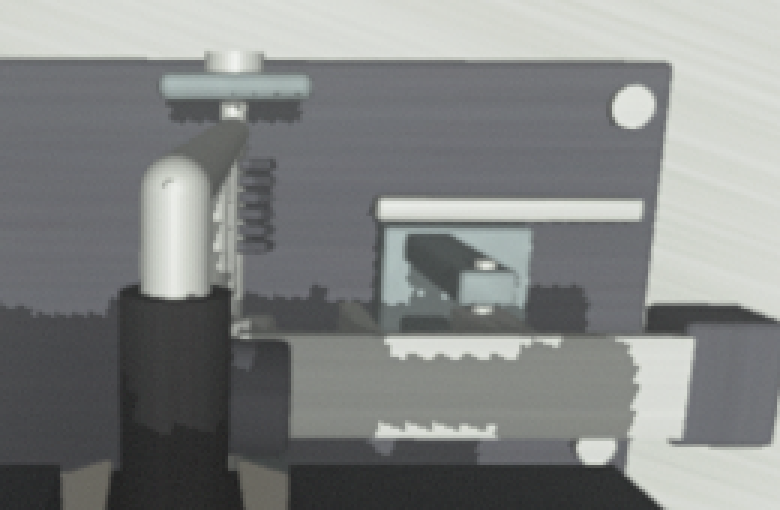

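The crop shows the sleeve over the catch's nose, with the plate level and closed at columns ~327–460. I'll watch the plate's slope in the depth image to see the lip lift and drop.

```bash
cat >> h.py <<'E'
def plate():
    w=cloud(arm.get_image("wrist")).reshape(-1,3)
    l=np.stack([(w-piv)@ex,(w-piv)@ey,w[:,2]],1)
    m=(l[:,0]<-.012)&(l[:,0]>-.075)&(abs(l[:,1]+.003)<.010)&(l[:,2]>.135)&(l[:,2]<.20)
    q=l[m]; c=np.polyfit(q[:,0],q[:,2],1)
    for _ in range(3):
        k=abs(np.polyval(c,q[:,0])-q[:,2])<.004; c=np.polyfit(q[k,0],q[k,2],1)
    print("plate n",k.sum(),"slope %.4f z(lip) %.4f z(-.055) %.4f"%(c[0],np.polyval(c,0),np.polyval(c,-.055)))
E
python3 - <<'E'
from h import *
plate()
E
```

```text
plate n 2628 slope 0.0158 z(lip) 0.1546 z(-.055) 0.1537
```

>>> play_rows:
  motion:
    - [-1,3,0,-0.3,0,0,0]
    - [-1,6,0,-0.5,0,0,0]
    - [-1,9,0,-0.8,0,0,0]
    - [-1,12,0,-1,0,0,0]
    - [-1,12,0,-1,0,0,0]

```text
clock: 9.6
position: [0.5193, -0.1373, 0.2317]
ee_rot: [-2.536, 1.835, 0.021]
force: [-1.3, 6.7, -1.2]
width: 0.168
```

```bash
python3 - <<'E'
from h import *
arc([1.04,1.08,1.12,1.16,1.2,1.22,1.24,1.26],r=.196); plate()
E
```

```text
t 9.60 th 1.199 r 0.1958 y -0.0002 F tang -6.8 rad -1.1 y -0.8 w 15.4
1.04 [-30.8  -0.1   3.5]
1.08 [-23.1  -0.1   2.1]
1.12 [-15.3  -0.1   1. ]
1.16 [-7.5 -0.   0.2]
1.2 [ 0.3  0.  -0.2]
1.22 [ 4.2  0.  -0.3]
1.24 [ 8.1  0.  -0.4]
1.26 [12.   0.1 -0.3]
plate n 2456 slope 0.0759 z(lip) 0.1587 z(-.055) 0.1546
```

The catch is now lifting, with the slope up from 0.016 to 0.076. I'll go on in small steps.

>>> play_rows:
  motion:
    - [-1,2.5,0,-0.2,0,0,0]
    - [-1,5,0,-0.3,0,0,0]
    - [-1,5,0,-0.3,0,0,0]

```text
clock: 9.95
position: [0.5207, -0.1416, 0.232]
ee_rot: [-2.535, 1.834, 0.024]
force: [0.4, 6.3, -3.7]
width: 0.165
```

```bash
python3 - <<'E'
from h import *
st(); plate()
E
```

```text
t 9.95 th 1.222 r 0.1960 y -0.0001 F tang -5.9 rad -3.7 y -2.3 w 15.2
plate n 2352 slope 0.1054 z(lip) 0.1608 z(-.055) 0.1550
```

>>> play_rows:
  motion:
    - [-1,2.5,0,0,0,0,0]
    - [-1,5,0,0,0,0,0]
    - [-1,5,0,0,0,0,0]

```text
clock: 10.3
position: [0.5221, -0.1459, 0.2321]
ee_rot: [-2.535, 1.833, 0.026]
force: [-1.2, 6.4, -3.8]
width: 0.169
```

```bash
python3 - <<'E'
from h import *
st(); plate()
E
```

```text
t 10.30 th 1.245 r 0.1961 y -0.0001 F tang -6.3 rad -3.9 y -0.9 w 15.6
plate n 2231 slope 0.1213 z(lip) 0.1620 z(-.055) 0.1553
```

>>> play_rows:
  motion:
    - [-1,2,0,0.2,0,0,0]
    - [-1,4,0,0.3,0,0,0]
    - [-1,4,0,0.3,0,0,0]

```text
clock: 10.65
position: [0.5232, -0.1494, 0.232]
ee_rot: [-2.534, 1.832, 0.028]
force: [-0.7, 6.5, -1.5]
width: 0.171
```

```bash
python3 - <<'E'
from h import *
st(); plate()
E
```

```text
t 10.65 th 1.264 r 0.1962 y -0.0001 F tang -6.3 rad -1.7 y -1.3 w 15.7
plate n 2150 slope 0.1301 z(lip) 0.1626 z(-.055) 0.1554
```

>>> play_rows:
  motion:
    - [-1,2,0,0.2,0,0,0]
    - [-1,4,0,0.4,0,0,0]
    - [-1,4,0,0.4,0,0,0]

```text
clock: 11.0
position: [0.5244, -0.1529, 0.2319]
ee_rot: [-2.534, 1.832, 0.03]
force: [-0.9, 6.1, -1.0]
width: 0.165
```

```bash
python3 - <<'E'
from h import *
st(); plate()
E
```

```text
t 11.00 th 1.283 r 0.1963 y -0.0001 F tang -6.0 rad -1.4 y -1.0 w 15.2
plate n 2048 slope 0.1316 z(lip) 0.1627 z(-.055) 0.1554
```

>>> play_rows:
  motion:
    - [-1,2,0,0.2,0,0,0]
    - [-1,4,0,0.4,0,0,0]
    - [-1,4,0,0.4,0,0,0]

```text
clock: 11.35
position: [0.5255, -0.1564, 0.2318]
ee_rot: [-2.533, 1.831, 0.032]
force: [-0.8, 6.2, -0.3]
width: 0.168
```

```bash
python3 - <<'E'
from h import *
st(); plate()
E
```

```text
t 11.35 th 1.302 r 0.1964 y -0.0001 F tang -6.1 rad -0.8 y -1.2 w 15.5
plate n 1955 slope 0.1333 z(lip) 0.1628 z(-.055) 0.1555
```

>>> play_rows:
  motion:
    - [-1,2,0,0.3,0,0,0]
    - [-1,3.5,0,0.5,0,0,0]
    - [-1,3.5,0,0.5,0,0,0]

```text
clock: 11.7
position: [0.5264, -0.1593, 0.2316]
ee_rot: [-2.533, 1.83, 0.034]
force: [-0.1, 6.7, -1.5]
width: 0.162
```

```bash
python3 - <<'E'
from h import *
st(); plate()
E
```

```text
t 11.70 th 1.317 r 0.1965 y -0.0001 F tang -6.2 rad -2.1 y -2.0 w 14.9
plate n 1869 slope 0.1363 z(lip) 0.1630 z(-.055) 0.1555
```

>>> play_rows:
  motion:
    - [-1,1.5,0,0.2,0,0,0]
    - [-1,3,0,0.5,0,0,0]
    - [-1,3,0,0.5,0,0,0]

```text
clock: 12.05
position: [0.5272, -0.1618, 0.2314]
ee_rot: [-2.532, 1.829, 0.036]
force: [-0.5, 6.8, -0.9]
width: 0.164
```

```bash
python3 - <<'E'
from h import *
st(); plate()
E
```

```text
t 12.05 th 1.331 r 0.1966 y -0.0002 F tang -6.4 rad -1.6 y -1.6 w 15.1
plate n 1801 slope 0.1354 z(lip) 0.1630 z(-.055) 0.1555
```

>>> play_rows:
  motion:
    - [-1,1.5,0,0.3,0,0,0]
    - [-1,3,0,0.5,0,0,0]
    - [-1,3,0,0.5,0,0,0]

```text
clock: 12.4
position: [0.528, -0.1642, 0.2312]
ee_rot: [-2.532, 1.828, 0.038]
force: [-0.5, 6.5, -0.7]
width: 0.168
```

```bash
python3 - <<'E'
from h import *
st(); plate()
E
```

```text
t 12.40 th 1.344 r 0.1967 y -0.0001 F tang -6.2 rad -1.4 y -1.6 w 15.4
plate n 1706 slope 0.1343 z(lip) 0.1629 z(-.055) 0.1555
```

>>> play_rows:
  motion:
    - [-1,1.5,0,0.3,0,0,0]
    - [-1,3,0,0.6,0,0,0]
    - [-1,3,0,0.6,0,0,0]

```text
clock: 12.75
position: [0.5288, -0.1666, 0.2309]
ee_rot: [-2.531, 1.827, 0.041]
force: [-1.3, 6.6, -0.6]
width: 0.166
```

```bash
python3 - <<'E'
from h import *
st(); plate()
E
```

```text
t 12.75 th 1.357 r 0.1967 y -0.0002 F tang -6.5 rad -1.5 y -0.8 w 15.3
plate n 1620 slope 0.1284 z(lip) 0.1625 z(-.055) 0.1554
```

>>> play_rows:
  motion:
    - [-1,1.5,0,0.3,0,0,0]
    - [-1,3,0,0.6,0,0,0]
    - [-1,3,0,0.6,0,0,0]

```text
clock: 13.1
position: [0.5296, -0.1691, 0.2306]
ee_rot: [-2.531, 1.827, 0.043]
force: [-1.6, 6.6, -0.5]
width: 0.167
```

```bash
python3 - <<'E'
from h import *
st(); plate()
E
```

```text
t 13.10 th 1.370 r 0.1968 y -0.0002 F tang -6.7 rad -1.6 y -0.5 w 15.4
plate n 1504 slope 0.1079 z(lip) 0.1610 z(-.055) 0.1550
```

Dropping now (0.136→0.108).

>>> play_rows:
  motion:
    - [-1,1.2,0,0.3,0,0,0]
    - [-1,2.5,0,0.5,0,0,0]
    - [-1,2.5,0,0.5,0,0,0]

```text
clock: 13.45
position: [0.5302, -0.1709, 0.2303]
ee_rot: [-2.531, 1.826, 0.045]
force: [-0.1, 6.3, -0.3]
width: 0.167
```

```bash
python3 - <<'E'
from h import *
st(); plate()
E
```

```text
t 13.45 th 1.381 r 0.1968 y -0.0002 F tang -5.9 rad -1.3 y -1.9 w 15.4
plate n 1379 slope 0.0816 z(lip) 0.1586 z(-.055) 0.1541
```

>>> play_rows:
  motion:
    - [-1,1.2,0,0.3,0,0,0]
    - [-1,2.5,0,0.6,0,0,0]
    - [-1,2.5,0,0.6,0,0,0]

```text
clock: 13.8
position: [0.5308, -0.1728, 0.23]
ee_rot: [-2.53, 1.824, 0.047]
force: [-0.4, 7.0, 0.2]
width: 0.168
```

```bash
python3 - <<'E'
from h import *
st(); plate()
E
```

```text
t 13.80 th 1.391 r 0.1969 y -0.0002 F tang -6.8 rad -0.9 y -1.8 w 15.4
plate n 1217 slope 0.1926 z(lip) 0.1657 z(-.055) 0.1551
```

The slope jumped, so I'll look before moving.

```bash
python3 - <<'E'
from h import *
np.set_printoptions(precision=4,suppress=True)
p=arm.get_image("wrist");w=cloud(p)
l=np.stack([(w-piv)@ex,(w-piv)@ey,w[...,2]],-1)
a=cv2.resize(p["img"][130:270,230:430],(800,560),interpolation=3)
cv2.imwrite("pics/w5.png",a)
for v in (218,226): print(v,np.array([l[v,u] for u in range(285,420,8)])[:,[0,2]].T)
E
```

```text
218 [[-0.0327 -0.036  -0.0393 -0.0449 -0.0504 -0.0558 -0.0612 -0.0665 -0.0719
  -0.0774 -0.0827 -0.0882 -0.0934 -0.0995 -0.105  -0.1105 -0.1152]
 [ 0.2463  0.2451  0.2429  0.1543  0.1539  0.1529  0.1533  0.1542  0.1545
   0.1534  0.154   0.1536  0.1542  0.1511  0.1508  0.1503  0.1526]]
226 [[-0.0327 -0.036  -0.0393 -0.0451 -0.0505 -0.056  -0.0614 -0.067  -0.0722
  -0.0774 -0.0831 -0.0886 -0.094  -0.0997 -0.1051 -0.1105 -0.1158]
 [ 0.2461  0.245   0.2431  0.1533  0.1532  0.153   0.154   0.1529  0.154
   0.1555  0.1538  0.1532  0.1531  0.152   0.1521  0.1522  0.1524]]
```

View pics/w5.png

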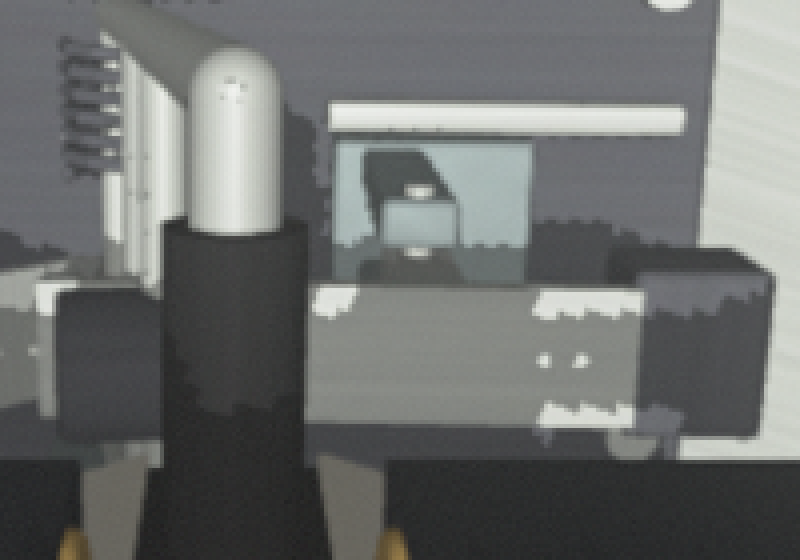

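The plate is level again (z≈0.153 along its length). The lip has dropped, and the slope jump came from the hammer entering the fit. Now I'll ease back slowly.

>>> play_rows:
  motion:
    - [-1,-1.5,0,-0.3,0,0,0]
    - [-1,-3,0,-0.6,0,0,0]
    - [-1,-4.5,0,-0.9,0,0,0]
    - [-1,-6,0,-1.1,0,0,0]
    - [-1,-6,0,-1.1,0,0,0]

```text
clock: 14.4
position: [0.5287, -0.1663, 0.2312]
ee_rot: [-2.53, 1.823, 0.05]
force: [0.6, 6.6, -5.9]
width: 0.166
```

```bash
python3 - <<'E'
from h import *
st()
E
```

```text
t 14.40 th 1.356 r 0.1970 y -0.0002 F tang -5.3 rad -6.6 y -2.6 w 15.3
```

>>> play_rows:
  motion:
    - [-1,-1,0,-0.2,0,0,0]
    - [-1,-2,0,-0.3,0,0,0]
    - [-1,-3,0,-0.4,0,0,0]
    - [-1,-3,0,-0.4,0,0,0]

```text
clock: 14.8
position: [0.5279, -0.1642, 0.2317]
ee_rot: [-2.531, 1.824, 0.049]
force: [3.6, 1.3, -10.5]
width: 0.173
```

```bash
python3 - <<'E'
from h import *
st()
E
```

```text
t 14.80 th 1.344 r 0.1972 y -0.0001 F tang 1.2 rad -10.5 y -3.8 w 15.9
```

>>> play_rows:
  motion:
    - [-1,-0.7,0,0.7,0,0,0]
    - [-1,-1.5,0,1.2,0,0,0]
    - [-1,-1.5,0,1.2,0,0,0]

```text
clock: 15.1
position: [0.528, -0.1641, 0.2316]
ee_rot: [-2.53, 1.825, 0.045]
force: [1.7, -2.6, 2.7]
width: 0.166
```

```bash
python3 - <<'E'
from h import *
st()
p=arm.get_image("wrist");w=cloud(p)
l=np.stack([(w-piv)@ex,(w-piv)@ey,w[...,2]],-1)
for v in (218,226): print(v,np.round(np.array([l[v,u] for u in range(293,420,10)])[:,[0,2]].T,4))
E
```

```text
t 15.10 th 1.343 r 0.1970 y -0.0001 F tang 2.6 rad 3.0 y -0.9 w 15.3
218 [[-0.0268 -0.031  -0.0387 -0.0456 -0.0523 -0.0591 -0.0658 -0.0728 -0.0795
  -0.0862 -0.0929 -0.1001 -0.1068]
 [ 0.2455  0.2431  0.1541  0.1529  0.1535  0.1538  0.1541  0.153   0.1532
   0.1536  0.1536  0.1522  0.1521]]
226 [[-0.0268 -0.0311 -0.0388 -0.0457 -0.0526 -0.0595 -0.0663 -0.0729 -0.0799
  -0.0869 -0.0934 -0.1008 -0.1073]
 [ 0.2476  0.2428  0.153   0.153   0.1536  0.1528  0.1529  0.1542  0.1531
   0.1525  0.1534  0.1513  0.1523]]
```

The catch holds: the bail stays at 1.343 with the plate level, and the spring's pull has left the hand (now +2.6). I'll open a little first, keeping the fingers as a cage.

>>> play_rows:
  motion:
    - [-1,0.3,0,0,0,0,0]
    - [-0.6,0.3,0,0,0,0,0]
    - [-0.45,0.3,0,0,0,0,0]
    - [-0.45,0.3,0,0,0,0,0]
    - [-0.45,0.3,0,0,0,0,0]

```text
clock: 15.65
position: [0.5279, -0.1643, 0.2315]
ee_rot: [-2.53, 1.825, 0.045]
force: [-0.3, -0.3, -0.5]
width: 0.277
```

```bash
python3 - <<'E'
from h import *
st()
p=arm.get_image("wrist");w=cloud(p)
l=np.stack([(w-piv)@ex,(w-piv)@ey,w[...,2]],-1)
m=(abs(l[...,1]+.03)<.012)&(l[...,2]>.235)&(l[...,2]<.26)&(abs(l[...,0])<.08);print("sleeve",np.nanmedian(l[m],0),m.sum())
print(np.round(np.array([l[220,u] for u in range(293,420,10)])[:,[0,2]].T,4))
cv2.imwrite("pics/w6.png",cv2.resize(p["img"][110:290,200:440],(800,600),interpolation=3))
E
```

```text
t 15.65 th 1.345 r 0.1970 y 0.0000 F tang 0.2 rad -0.4 y 0.4 w 25.5
sleeve [-0.02483569 -0.03004522  0.24542671] 2012
[[-0.027  -0.0311 -0.0389 -0.0456 -0.0525 -0.0593 -0.0661 -0.0729 -0.0797
  -0.0863 -0.0929 -0.1005 -0.1074]
 [ 0.2466  0.2439  0.1532  0.1541  0.1539  0.1536  0.1535  0.1534  0.1533
   0.1542  0.1544  0.1514  0.151 ]]
```

View pics/w6.png

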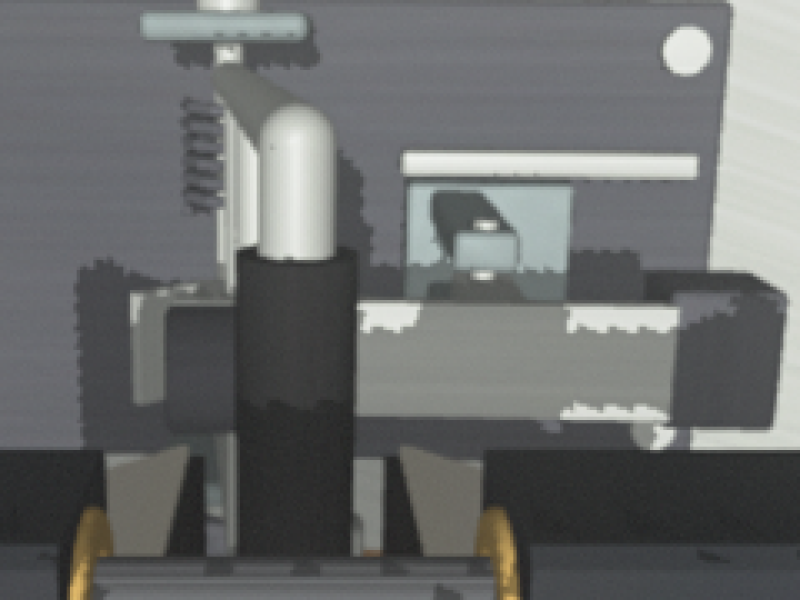

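The fingers are clear on both sides of the sleeve (columns 237–355 in the crop) with zero force, and the bail stays put. I'll open more and retreat upward.

>>> play_rows:
  motion:
    - [-0.1,0,0,0,0,0,0]
    - [-0.1,0,0,0,0,0,0]
    - [-0.1,0,0,-10,0,0,0]
    - [-0.1,0,0,-30,0,0,0]
    - [-0.1,0,0,-55,0,0,0]
    - [-0.1,0,0,-80,0,0,0]
    - [-0.1,0,0,-105,0,0,0]
    - [-0.1,0,0,-120,0,0,0]
    - [-0.1,0,0,-120,0,0,0]

```text
clock: 16.6
position: [0.5301, -0.1693, 0.3541]
ee_rot: [-2.528, 1.825, 0.039]
force: [0.2, 0.1, 0.2]
width: 0.451
```

```bash
python3 - <<'E'
from h import *
st()
for n in ("wrist","scene"):
    p=arm.get_image(n)
    if n=="wrist":
        w=cloud(p);l=np.stack([(w-piv)@ex,(w-piv)@ey,w[...,2]],-1)
        m=(abs(l[...,1])<.035)&(l[...,2]>.235)&(l[...,2]<.26)&(abs(l[...,0])<.08);print("sleeve",np.nanmedian(l[m],0),m.sum())
    else: cv2.imwrite("pics/s7.png",p["img"])
    for q in ["mug","jar","parts_tray","sample_bowl","weight","scraper","brush"]:
        if n=="scene":
            for r in arm.look_for(p,q)[:1]: print(q,(np.array(r["box"])*[560,420,560,420]).astype(int))
E
```

```text
t 16.60 th 1.314 r 0.3195 y -0.0005 F tang -0.0 rad 0.2 y -0.2 w 41.5
sleeve [-0.02464207 -0.00195889  0.2457551 ] 1802
mug [422 227  43  42]
jar [411 164  31  37]
parts_tray [110 171  71  34]
sample_bowl [311 227  32  28]
weight [259 240  10  23]
scraper [176 177  26  42]
brush [235 189  48  11]
```

View pics/s7.png

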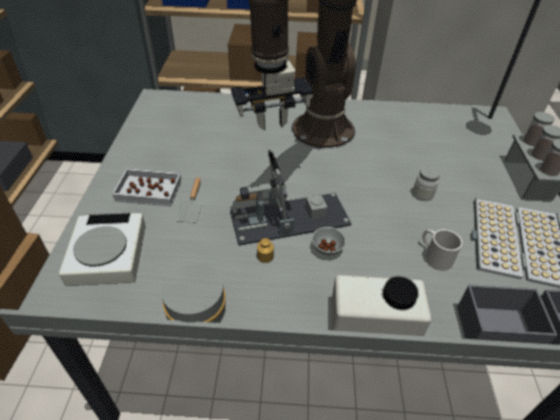

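The scene view shows the bail upright at (277,180) under the catch, the gripper clear above it at (270,105), and the bystanders where they were. I'll hand in.

```bash
python3 -c "
from cell import arm
print(arm.sign_off())"
```

```text
the job is handed in; nothing more can be done
None
```

The bail is cocked and stays on the catch by itself, and I handed the job in at about 17 s on the robot's clock.

- **Drawing back:** I gripped the sleeve and drew the bail back, slowing to small steps near the catch. In the wrist depth images the catch plate rose, then lay level again with the bail at about 1.39 rad.
- **Hooking:** Easing back, the spring's pull left the hand at about 1.34 rad. A further small pull forward did not move the bail, so I took the catch as holding.
- **Letting go:** I opened the fingers a little as a cage and saw zero force with the bail still. Then I opened them further and lifted the gripper clear.
- **Last checks:** The force on the tool was about 0, and the sleeve stayed at the same place before and after the retreat. The bystanders' image boxes matched the first picture to within a few pixels, except the brush. Its box is wider than at first (48 px against 31), with the same corner.

Two readings were off along the way. My first estimate of the hinge position was a few millimetres out, which gave about 28 N of sideways pull during the draw until I corrected it. One plate-slope reading jumped because the hammer got into the measurement. I checked it against a picture before moving on.

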